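Seat the rocking jar lid

TASK

Check the four identical bamboo lids on the row of glass jars: go along the row from the robot's left to its right, pressing every lid near its edge with the fingertips. One was never pushed home and rocks; push its high side down, then or afterwards, until it lies flush and level on its jar like the other three. Press firmly without striking the glass, do not pick up or slide off any lid, and leave the pill bottle, toothbrush cover and tumbler where they are.

Things in the scene. Friction and masses are not known exactly. Their poses are not given: they have to be found in the camera images.
- seat_1 (a point): On the axis of the first (at the +y end, the robot's left) jar, 107 mm above the shelf: where the middle of its lid's upper face lies when fully home (rim at 97 mm). x points across the row, y along it, z up. Glass jars 72 mm wide, 92 mm apart in a straight row, fixed in a bamboo tray 96 x 380 x 12 mm (steel rail 47 mm high round its edge) screwed to the shelf.
- seat_2 (a point): On the axis of the second jar, 107 mm above the shelf: where the middle of its lid's upper face lies when fully home (rim at 97 mm). x points across the row, y along it, z up. Glass jars 72 mm wide, 92 mm apart in a straight row, fixed in a bamboo tray 96 x 380 x 12 mm (steel rail 47 mm high round its edge) screwed to the shelf.
- seat_3 (a point): On the axis of the third jar, 107 mm above the shelf: where the middle of its lid's upper face lies when fully home (rim at 97 mm). x points across the row, y along it, z up. Glass jars 72 mm wide, 92 mm apart in a straight row, fixed in a bamboo tray 96 x 380 x 12 mm (steel rail 47 mm high round its edge) screwed to the shelf.
- seat_4 (a point): On the axis of the fourth (at the -y end) jar, 107 mm above the shelf: where the middle of its lid's upper face lies when fully home (rim at 97 mm). x points across the row, y along it, z up. Glass jars 72 mm wide, 92 mm apart in a straight row, fixed in a bamboo tray 96 x 380 x 12 mm (steel rail 47 mm high round its edge) screwed to the shelf.
- lid_1_top (a point): Middle of the upper face of the first jar's lid; z is its axis. 60 g bamboo disc 74 x 10 mm, no knob; 60 mm plug, 2 mm play. Three are home. One rides on a snap lug at an unknown point of the rim: that edge is 4 mm high, and beside it the lid rocks 2 to 4 mm. The lug gives at 7 N pressed above it (use 10 to 20 N on the high edge, 25 mm from the middle; the middle takes twice that) and stays down.
- lid_2_top (a point): Middle of the upper face of the second jar's lid; z is its axis. As lid 1, which says what all the lids are like.
- lid_3_top (a point): Middle of the upper face of the third jar's lid; z is its axis. As lid 1, which says what all the lids are like.
- lid_4_top (a point): Middle of the upper face of the fourth jar's lid; z is its axis. As lid 1, which says what all the lids are like.
- pills_center (a point): Centre of a closed blue pill bottle with a white cap, 44 mm wide and 78 mm tall, loose, 70 g, standing on the shelf near the tray, half-way up.
- cover_center (a point): Centre of a mint green toothbrush cover lying on the shelf, 70 x 26 x 18 mm, loose, 30 g.
- tumbler_center (a point): Axis of an empty steel tumbler, half-way up, 68 mm wide and 88 mm tall, loose, 220 g, standing on the robot's side of the tray.
Mind the look-alikes: they are no part of the job. What is shaped like the part that bears lid_4_top but orange or purple is not meant.

How it is judged:
By the outcome, as a careful person would: the job done as asked, in the order asked, and still so for the second after the job is handed in, with the robot touching nothing.
It also fails if it takes over 72 s, if anything falls off the work surface, if the arm or the gripper's body presses on something with over 40 N, if the wrist force passes 120 N, or if a joint passes its speed limit or range.

ROBOT

A 6-joint arm with a two-finger parallel gripper is mounted at the origin on the work surface. World frame = base frame: x ahead of the robot, y to its left, z up, the work surface at z = 0. Lengths are in m, angles in rad, forces in N, time in s.
With the tool pointing down it reaches from about 0.35 to 0.975 m from the base axis. Payload 4.9 kg.
Tool frame: the origin (TCP) lies at the very end of the fingers, on their centre line; the grasp point (between the pads) lies 19 mm behind it; z points along the fingers, x is the direction in which the jaws open and shut, and the axes are right-handed (so a half turn about z gives the same grasp; the last joint's range is limited). The gripper opens to 85 mm and grips with 20 to 120 N. Pads are 22 mm wide; open, the fingers measure 114 mm over their backs; the gripper's body (76 mm by 85 mm) begins 54 mm behind the grasp point. The pads swing forward as they close: fully open they stand 13 mm farther back than shut.
Start: joints at [1.096, 0.053, 1.613, -0, 1.476, -0.119], TCP at [0.218, 0.586, 0.231] pointing down, gripper open.
Joint ranges: [-3.01, 3.01], [-1.01, 2.22], [0.06, 2.58], [-1.02, 4.17], [0.09, 2.62], [-3.14, 3.14]. Speed limits (rad/s): [2.57, 2.57, 3.14, 3.14, 3.14, 3.14].

INTERFACE

Orientations are given as a rotation vector (axis times angle).
In Python, from station import readout, viewer, ctrl, nets gives the robot as it stands. The module is installed in compiled form; this text tells all that it offers.
- The arm moves only by the tool step_arm, never from a script. Its argument "moves" is a list that holds one entry, the list of rows, each a list of 4 numbers: the shift along the world's x, y, z in cm, then the turn about the world's z in rad. In form: [[[dx, dy, dz, yaw], ...]]. A call has 1 to 10 rows; each row shifts and turns the commanded pose from where the row before left it; what a row does not reach is not made up. A row lasts 1/12 s, in which the tool goes at most 41.7 mm and 7.16 degrees, less where a joint would pass 70% of its speed; a pose out of reach is approached as far as the arm can. A call is refused whole if a number of a shift passes 4.17 or a number of a turn 0.125, either way. A call with a gripper value outside its range is refused whole. "grip" is the closure, from 0 (fully open) to 1 (shut), set as the call begins (left out, the last holds). The fingers move at their own pace and stop on an object; "squeeze" is the grip in N (left out, the last holds). Time passes only in rows, so rows that do not move let the fingers close. It gives the time, the measured TCP pose, the force and the opening at its end, in the units of the state.
- readout.get_obs(): the state, without advancing time (a new reading comes with each control period).
- viewer.get_image(name): name is "side" or "top" or "wrist"; returns the picture (384x512x3 uint8, blue, green, red); there is no depth.
- viewer.calibration(name): a dict with "camera_matrix" (3x3 intrinsics, pixels), "R" (3x3) and "t" (3): a world point X has camera coordinates R X + t. Camera axes: x right, y down, z forward; pixel columns grow to the right and rows downward; lengths in m; the calibration is good to about 2 mm. A picture is of the moment at which its call begins: read the wrist's pose just before it. calibration takes no time and is no camera call; for the wrist camera it gives the pose at the moment of the call.
- ctrl.finish_job(): hands the job in, once; it reports no verdict.
Trained networks look in the newest picture that a camera, given by its name, has taken for a name from the list of things; names that differ only in an ending like _2 or _b are one class to them, and where a whole thing is asked for, a point or a joint stands for the part that bears it (a point fixed in the world has none). Each returns a list of dicts, best first, with "confidence" (0 to 1); they miss things now and then, are a little off and sometimes report something else, mostly with a low value. They report only what shows in the picture. A call takes as long as a camera call. They do not tell look-alikes from the thing itself.
- nets.masks_of(camera, thing): "region" (384x512 bool, what is visible of it) and "box" ([left, top, right, bottom] in pixels, round what is visible of it).
- nets.pinpoint(camera, thing): "at" ([column, row] in pixels: a listed point, or the origin of a listed thing).
The state is a dict: "t": time; "q": joint angles; "dq": joint speeds; "effort": joint torques, N m; "tool_pos": TCP position; "tool_rot": TCP orientation; "contact_force": force on the tool from outside, world axes, zero at the start; "wrist_torque": the same for the moment, N m; "opening": finger opening in m.
Only numpy, scipy, OpenCV 4.12 (cv2) and the standard library are available. Lean on these libraries where they do the work, as an engineer would, in place of code of your own. Each camera call takes 0.05 s, during which the arm holds its last target. There are 200 camera calls.

## Working session

There is one attempt and no reset: what is moved stays moved. The work goes in short steps, Python scripts to look and compute and a tool call to move; the robot and the scene stay as the last step left them, time stands still between calls to the robot, and variables do not carry over. Pictures are saved under pics/ and viewed, about 8 in all and at most 12, crops included, and the job is handed in when it is done.

Besides the shell and the picture viewer there is one more tool, called after "Call:" by a JSON object that holds its "fn" and its "kwargs", one argument or row to a line. step_arm: Moves the arm, as the interface text tells. Its arguments: {"type":"object","properties":{"moves":{"type":"array","items":{"type":"array","items":{"type":"array","items":{"type":"number"}}}},"grip":{"type":"number"},"squeeze":{"type":"number"}},"required":["moves"]}

```bash
mkdir -p pics
cat > h.py <<'E'
from station import readout, viewer, ctrl, nets
import numpy as np, cv2
def ray(cal,px):
    K,R,t=[np.array(cal[k],float) for k in("camera_matrix","R","t")]
    d=R.T@np.linalg.inv(K)@np.array([px[0],px[1],1.]); return -R.T@t.ravel(),d
def at_z(cal,px,z):
    c,d=ray(cal,px); return c+d*(z-c[2])/d[2]
def proj(cal,X):
    K,R,t=[np.array(cal[k],float) for k in("camera_matrix","R","t")]
    p=K@(R@np.array(X)+t.ravel()); return p[:2]/p[2]
E
python3 - <<'E'
from h import *
o=readout.get_obs();print(o)
a=viewer.get_image("top");b=viewer.get_image("side")
cv2.imwrite("pics/top.png",a);cv2.imwrite("pics/side.png",b)
for cam in("top","side"):
    cal=viewer.calibration(cam);print(cam,ray(cal,(256,192)))
    for th in("seat_1","lid_1_top","pills_center","cover_center","tumbler_center"):
        z=dict(seat_1=.107,lid_1_top=.107,pills_center=.039,cover_center=.009,tumbler_center=.044)[th]
        for r in nets.pinpoint(cam,th): print(th,round(r["confidence"],2),np.round(r["at"]),np.round(at_z(cal,r["at"],z),3))
E
```

```text
{'t': 0.0, 'q': array([ 1.09599400e+00,  5.33572103e-02,  1.61432741e+00, -6.10993865e-06,
        1.47598115e+00, -1.19030319e-01]), 'dq': array([-3.45456935e-04,  1.99594133e-03,  5.85477442e-05, -1.73430124e-03,
        7.49801109e-04,  1.11773997e-03]), 'effort': array([ 4.92543822e-04, -3.93712127e+01, -3.70165908e+01, -1.46758939e-04,
        7.32923218e-03, -2.40835516e-05]), 'tool_pos': array([0.21742414, 0.58528765, 0.23004284]), 'tool_rot': array([ 2.57866481,  1.79274604, -0.00287021]), 'contact_force': array([ 0.35499603,  0.27934681, -0.7211419 ]), 'wrist_torque': array([-0.03988969, -0.02077297, -0.0021983 ]), 'opening': 0.08526600375076636}
top (array([0.45192507, 0.05294899, 1.08590391]), array([ 0.11250812, -0.00664484, -0.99370633]))
seat_1 0.67 [315. 193.] [ 0.558 -0.072  0.107]
lid_1_top 0.82 [178. 190.] [0.57  0.202 0.107]
pills_center 0.78 [191. 146.] [0.672 0.186 0.039]
cover_center 0.6 [293. 140.] [ 0.688 -0.039  0.009]
tumbler_center 0.97 [299. 248.] [ 0.449 -0.042  0.044]
side (array([ 0.21051305, -0.51651457,  0.4977204 ]), array([ 0.46716748,  0.70662921, -0.53181646]))
seat_1 0.71 [214. 155.] [0.564 0.205 0.107]
seat_1 0.67 [276. 205.] [ 0.557 -0.06   0.107]
seat_1 0.66 [255. 188.] [0.561 0.016 0.107]
seat_1 0.57 [229. 170.] [0.555 0.117 0.107]
seat_1 0.29 [229. 170.] [0.556 0.117 0.107]
seat_1 0.19 [258. 171.] [0.607 0.076 0.107]
lid_1_top 0.75 [209. 156.] [0.553 0.211 0.107]
pills_center 0.82 [255. 172.] [0.667 0.177 0.039]
cover_center 0.71 [316. 218.] [ 0.689 -0.04   0.009]
tumbler_center 0.72 [215. 248.] [ 0.432 -0.035  0.044]
```

Run:
```python
import cv2,numpy as np
a=cv2.imread("pics/top.png")[90:300,130:400];cv2.imwrite("pics/topc.png",cv2.resize(a,None,fx=2.9,fy=2.8,interpolation=2))
b=cv2.imread("pics/side.png")[110:310,160:360];cv2.imwrite("pics/sidec.png",cv2.resize(b,None,fx=3,fy=3,interpolation=2))
```

```text
(no output)
```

View pics/topc.png

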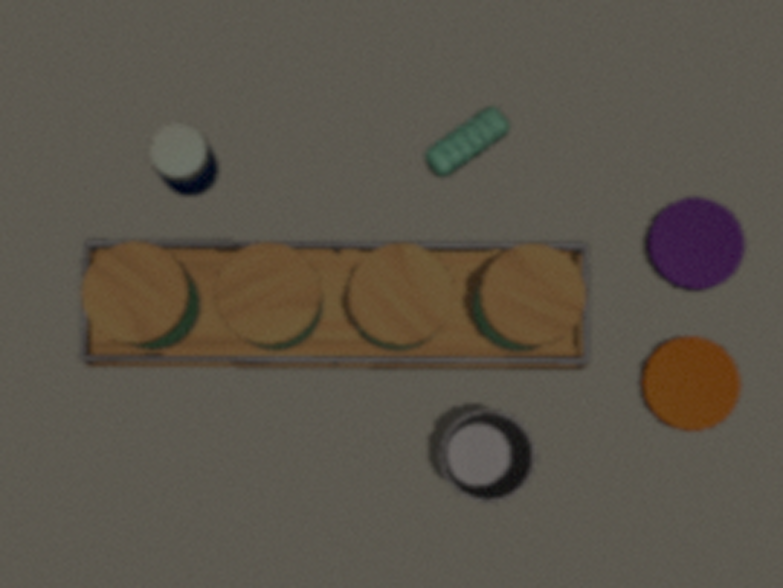

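View pics/sidec.png

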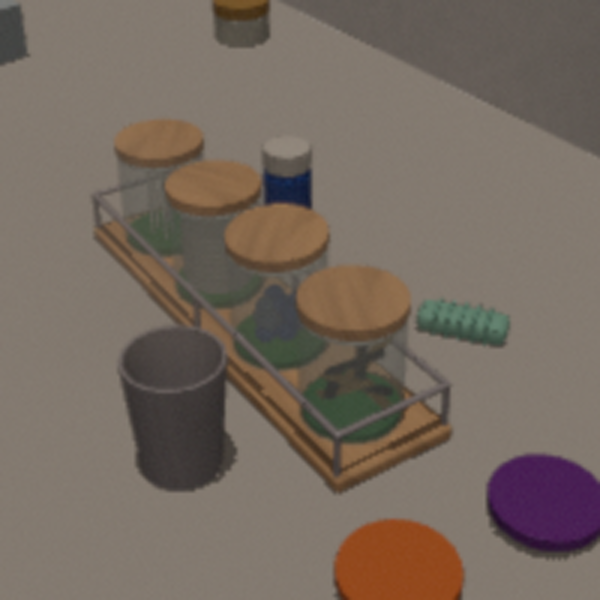

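The crop shows four bamboo lids, centred at top-image pixels (177,195), (222,195), (268,195) and (314,195). The look-alikes are the purple disc (370,177), the orange disc (368,227) and an orange-lidded jar in the background. All of these lie off the tray, so I'm leaving them out.

Run:
```python
from h import *
c=viewer.calibration("top")
P=np.array([at_z(c,(u,195.3),.107)[:2] for u in(176.7,222.4,268.1,313.8)]);print(P.round(4))
# tray corners (z~.047 rail)
for p in((85,243),(583,243),(85,360),(583,360)):print(at_z(c,(p[0]/2.9+130,p[1]/2.8+90),.047).round(4))
# side view lids
s=viewer.calibration("side")
for p in((160,142-3),(213,186-1),(277,235),(353,299)):print(at_z(s,(p[0]/3+160,p[1]/3+110),.107).round(4))
from scipy.spatial.transform import Rotation as R
print(R.from_rotvec(readout.get_obs()["tool_rot"]).as_matrix().round(3))
```

```text
[[ 0.5588  0.2051]
 [ 0.5572  0.1138]
 [ 0.5557  0.0222]
 [ 0.5541 -0.0696]]
[0.6056 0.2515 0.047 ]
[ 0.5997 -0.1153  0.047 ]
[0.5165 0.2509 0.047 ]
[ 0.5102 -0.1121  0.047 ]
[0.5601 0.2006 0.107 ]
[0.5558 0.1076 0.107 ]
[0.5555 0.0191 0.107 ]
[ 0.5521 -0.0738  0.107 ]
[[ 0.348  0.937  0.   ]
 [ 0.937 -0.348  0.   ]
 [ 0.     0.    -1.   ]]
```

Call:
{"fn": "step_arm", "kwargs": {
  "moves": [
    [[4,-4,0,0.12],[4,-4,0,0.12],[4,-4,0,0.12],[4,-4,0,0],[4,-4,0,0],[4,-4,0,0],[4,-4,0,0],[4,-4,0,0],[0,-4,0,0],[0,0,0,0]]
  ],
  "grip": 1,
  "squeeze": 40
}}

```text
t: 1.43
tool_pos: [0.4525, 0.3072, 0.2305]
tool_rot: [2.233, 2.208, -0.005]
contact_force: [-0.5, 0.6, -0.1]
opening: -0.0003
```

Call:
{"fn": "step_arm", "kwargs": {
  "moves": [
    [[1,-1.3,-1,0],[1,-1.3,-1,0],[1,-1.3,-1,0],[1,-1.3,-1,0],[1,-1.3,-1,0],[1,-1.3,-1,0],[1,-1.3,-1,0],[1,-1.2,-1,0],[0,0,-1.5,0],[0,0,0,0]]
  ]
}}

```text
t: 2.27
tool_pos: [0.5297, 0.2085, 0.1332]
tool_rot: [-2.226, -2.213, 0.007]
contact_force: [-0.5, -0.2, -1.1]
opening: -0.0001
```

Run:
```python
from h import *
w=viewer.get_image("wrist");c=viewer.calibration("wrist")
for x,y in((.558,.204),(.557,.112),(.555,.021)):print(proj(c,(x,y,.107)))
cv2.imwrite("pics/w1.png",w)
```

```text
[250.62283474 258.56652179]
[109.78174848 257.67654614]
[-30.0820066  255.40478202]
```

View pics/w1.png

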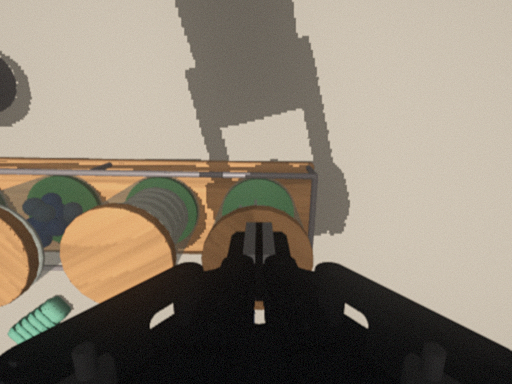

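Call:
{"fn": "step_arm", "kwargs": {
  "moves": [
    [[0.4,-0.2,-0.5,0],[0,0,-0.5,0],[0,0,-0.5,0],[0,0,-0.3,0],[0,0,-0.2,0],[0,0,-0.2,0]]
  ]
}}

```text
t: 2.82
tool_pos: [0.5351, 0.2076, 0.1141]
tool_rot: [-2.226, -2.216, 0.0]
contact_force: [0.4, 1.0, -0.0]
opening: 0.0001
```

Call:
{"fn": "step_arm", "kwargs": {
  "moves": [
    [[0,0,-0.2,0],[0,0,-0.2,0],[0,0,-0.1,0],[0,0,-0.1,0],[0,0,0,0]]
  ]
}}

```text
t: 3.23
tool_pos: [0.5352, 0.2074, 0.1081]
tool_rot: [-2.227, -2.216, 0.0]
contact_force: [0.0, 0.2, -0.5]
opening: -0.0001
```

Call:
{"fn": "step_arm", "kwargs": {
  "moves": [
    [[0,0,-0.1,0],[0,0,-0.1,0],[0,0,0,0]]
  ]
}}

```text
t: 3.48
tool_pos: [0.5355, 0.2075, 0.107]
tool_rot: [2.227, 2.216, 0.0]
contact_force: [-2.8, -1.0, 4.0]
opening: -0.0
```

Call:
{"fn": "step_arm", "kwargs": {
  "moves": [
    [[0,0,-0.1,0],[0,0,-0.1,0],[0,0,0,0]]
  ]
}}

```text
t: 3.73
tool_pos: [0.5356, 0.2075, 0.107]
tool_rot: [2.227, 2.216, -0.0]
contact_force: [-7.2, -2.1, 13.4]
opening: -0.0003
```

Call:
{"fn": "step_arm", "kwargs": {
  "moves": [
    [[0,0,0.7,0],[0.4,0,0.4,0],[1.2,0,0,0],[1.2,0,0,0],[1.2,0,0,0],[0.6,0,0,0],[0,0,-0.3,0],[0,0,-0.3,0],[0,0,-0.1,0],[0,0,0,0]]
  ]
}}

```text
t: 4.57
tool_pos: [0.5804, 0.2074, 0.1075]
tool_rot: [-2.226, -2.216, 0.002]
contact_force: [0.7, 0.3, -0.3]
opening: 0.0002
```

Call:
{"fn": "step_arm", "kwargs": {
  "moves": [
    [[0,0,-0.1,0],[0,0,-0.2,0],[0,0,-0.1,0],[0,0,0,0]]
  ]
}}

```text
t: 4.9
tool_pos: [0.581, 0.2075, 0.107]
tool_rot: [-2.226, -2.216, 0.001]
contact_force: [-7.0, -1.7, 12.8]
opening: 0.0002
```

Call:
{"fn": "step_arm", "kwargs": {
  "moves": [
    [[0,0,0.8,0],[0,0,0.6,0],[0,-1.8,0,0],[0,-1.8,0,0],[0,-1.8,0,0],[0,-1.8,0,0],[0,-1.6,0,0],[0,-0.5,0,0],[0,0,-0.4,0],[0,0,-0.2,0]]
  ]
}}

```text
t: 5.73
tool_pos: [0.5813, 0.1147, 0.1121]
tool_rot: [-2.227, -2.215, -0.001]
contact_force: [-0.8, 0.3, -0.1]
opening: -0.0
```

Call:
{"fn": "step_arm", "kwargs": {
  "moves": [
    [[0,0,-0.1,0],[0,0,-0.1,0],[0,0,-0.1,0],[0,0,-0.1,0],[0,0,0,0]]
  ]
}}

```text
t: 6.15
tool_pos: [0.5811, 0.1148, 0.108]
tool_rot: [-2.226, -2.216, 0.0]
contact_force: [0.1, 0.1, -0.1]
opening: -0.0002
```

Low on this side too. I'll press here, then go to the other side.

Call:
{"fn": "step_arm", "kwargs": {
  "moves": [
    [[0,0,-0.2,0],[0,0,-0.1,0],[0,0,-0.1,0],[0,0,0,0]]
  ]
}}

```text
t: 6.48
tool_pos: [0.5816, 0.1147, 0.107]
tool_rot: [-2.226, -2.216, -0.0]
contact_force: [-6.4, -0.0, 12.2]
opening: 0.0
```

Call:
{"fn": "step_arm", "kwargs": {
  "moves": [
    [[0,0,0.8,0],[-0.4,0,0.4,0],[-1.2,0,0,0],[-1.2,0,0,0],[-1.2,0,0,0],[-0.7,0,0,0],[0,0,-0.3,0],[0,0,-0.2,0],[0,0,-0.1,0],[0,0,0,0]]
  ]
}}

```text
t: 7.32
tool_pos: [0.5345, 0.1144, 0.1099]
tool_rot: [-2.227, -2.216, 0.001]
contact_force: [-0.4, 0.0, 0.4]
opening: -0.0
```

Call:
{"fn": "step_arm", "kwargs": {
  "moves": [
    [[0,0,-0.1,0],[0,0,-0.1,0],[0,0,0,0]]
  ]
}}

```text
t: 7.57
tool_pos: [0.5344, 0.1144, 0.108]
tool_rot: [-2.227, -2.216, 0.0]
contact_force: [-0.8, 0.5, -0.4]
opening: -0.0001
```

Call:
{"fn": "step_arm", "kwargs": {
  "moves": [
    [[0,0,-0.2,0],[0,0,-0.1,0],[0,0,-0.1,0],[0,0,0,0]]
  ]
}}

```text
t: 7.9
tool_pos: [0.5347, 0.1144, 0.107]
tool_rot: [2.227, 2.216, -0.0]
contact_force: [-6.6, -1.1, 12.9]
opening: -0.0001
```

Call:
{"fn": "step_arm", "kwargs": {
  "moves": [
    [[0,0,0.8,0],[-0.2,0,0.6,0],[0,-1.8,0,0],[0,-1.8,0,0],[0,-1.8,0,0],[0,-1.8,0,0],[0,-1.6,0,0],[0,-0.4,0,0],[0,0,-0.4,0],[0,0,-0.2,0]]
  ]
}}

```text
t: 8.73
tool_pos: [0.5322, 0.0228, 0.112]
tool_rot: [-2.227, -2.215, -0.0]
contact_force: [-0.0, -0.2, -1.8]
opening: 0.0
```

Call:
{"fn": "step_arm", "kwargs": {
  "moves": [
    [[0,0,-0.1,0],[0,0,-0.1,0],[0,0,0,0]]
  ]
}}

```text
t: 8.98
tool_pos: [0.532, 0.0232, 0.1098]
tool_rot: [-2.225, -2.217, 0.001]
contact_force: [0.2, 0.5, 0.1]
opening: 0.0003
```

Call:
{"fn": "step_arm", "kwargs": {
  "moves": [
    [[0,0,-0.1,0],[0,0,-0.1,0],[0,0,0,0]]
  ]
}}

```text
t: 9.23
tool_pos: [0.5324, 0.0227, 0.1083]
tool_rot: [2.227, 2.216, 0.0]
contact_force: [-0.2, -0.3, 0.7]
opening: -0.0001
```

Call:
{"fn": "step_arm", "kwargs": {
  "moves": [
    [[0,0,-0.1,0],[0,0,0,0]]
  ]
}}

```text
t: 9.4
tool_pos: [0.5325, 0.0226, 0.108]
tool_rot: [-2.227, -2.216, -0.001]
contact_force: [-2.8, 1.1, 3.3]
opening: -0.0
```

Call:
{"fn": "step_arm", "kwargs": {
  "moves": [
    [[0,0,-0.1,0],[0,0,-0.1,0],[0,0,-0.1,0],[0,0,0,0]]
  ]
}}

```text
t: 9.73
tool_pos: [0.5327, 0.0227, 0.1076]
tool_rot: [-2.226, -2.216, -0.0]
contact_force: [-9.6, 1.6, 18.2]
opening: 0.0003
```

Call:
{"fn": "step_arm", "kwargs": {
  "moves": [
    [[0,0,0.9,0],[0,0,0.6,0],[1.2,0,0,0],[1.2,0,0,0],[1.2,0,0,0],[1.1,0,0,0],[0,0,0,0],[0,0,-0.2,0],[0,0,-0.2,0],[0,0,0,0]]
  ]
}}

```text
t: 10.57
tool_pos: [0.5782, 0.0225, 0.1143]
tool_rot: [-2.226, -2.215, 0.002]
contact_force: [0.3, 0.3, -0.5]
opening: -0.0001
```

Call:
{"fn": "step_arm", "kwargs": {
  "moves": [
    [[0,0,-0.1,0],[0,0,0,0]]
  ]
}}

```text
t: 10.73
tool_pos: [0.5788, 0.0224, 0.114]
tool_rot: [-2.227, -2.216, 0.001]
contact_force: [-0.3, -0.3, -0.7]
opening: 0.0
```

Call:
{"fn": "step_arm", "kwargs": {
  "moves": [
    [[0,0,-0.1,0],[0,0,0,0]]
  ]
}}

```text
t: 10.9
tool_pos: [0.5791, 0.0224, 0.1132]
tool_rot: [-2.227, -2.216, 0.0]
contact_force: [-0.3, 0.3, 0.6]
opening: -0.0
```

Call:
{"fn": "step_arm", "kwargs": {
  "moves": [
    [[0,0,-0.1,0],[0,0,0,0]]
  ]
}}

```text
t: 11.07
tool_pos: [0.5792, 0.0224, 0.1122]
tool_rot: [-2.227, -2.216, 0.0]
contact_force: [-0.2, 0.4, 0.1]
opening: -0.0001
```

Call:
{"fn": "step_arm", "kwargs": {
  "moves": [
    [[0,0,-0.1,0],[0,0,0,0]]
  ]
}}

```text
t: 11.23
tool_pos: [0.5792, 0.0224, 0.1111]
tool_rot: [-2.227, -2.216, 0.0]
contact_force: [-0.1, -0.9, 0.0]
opening: 0.0001
```

Call:
{"fn": "step_arm", "kwargs": {
  "moves": [
    [[0,0,-0.1,0],[0,0,0,0]]
  ]
}}

```text
t: 11.4
tool_pos: [0.5795, 0.0224, 0.1105]
tool_rot: [2.227, 2.216, 0.0]
contact_force: [0.1, -0.7, 1.1]
opening: 0.0
```

Call:
{"fn": "step_arm", "kwargs": {
  "moves": [
    [[0,0,-0.1,0],[0,0,0,0]]
  ]
}}

```text
t: 11.57
tool_pos: [0.5796, 0.0223, 0.1101]
tool_rot: [2.226, 2.216, 0.0]
contact_force: [-2.1, -0.6, 3.7]
opening: -0.0002
```

Call:
{"fn": "step_arm", "kwargs": {
  "moves": [
    [[0,0,-0.1,0],[0,0,-0.1,0],[0,0,0,0]]
  ]
}}

```text
t: 11.82
tool_pos: [0.5799, 0.0223, 0.1086]
tool_rot: [2.226, 2.215, 0.001]
contact_force: [-2.4, -0.1, 5.7]
opening: -0.0001
```

Call:
{"fn": "step_arm", "kwargs": {
  "moves": [
    [[0,0,-0.1,0],[0,0,0,0]]
  ]
}}

```text
t: 11.98
tool_pos: [0.58, 0.0225, 0.1077]
tool_rot: [2.226, 2.215, 0.002]
contact_force: [-1.5, 0.4, 5.9]
opening: -0.0001
```

Call:
{"fn": "step_arm", "kwargs": {
  "moves": [
    [[0,0,-0.1,0],[0,0,-0.1,0],[0,0,0,0]]
  ]
}}

```text
t: 12.23
tool_pos: [0.5801, 0.0225, 0.107]
tool_rot: [2.226, 2.216, 0.002]
contact_force: [-6.2, 0.8, 12.5]
opening: -0.0001
```

Call:
{"fn": "step_arm", "kwargs": {
  "moves": [
    [[0,0,-0.1,0],[0,0,-0.1,0],[0,0,0,0]]
  ]
}}

```text
t: 12.48
tool_pos: [0.5801, 0.0225, 0.1069]
tool_rot: [2.226, 2.216, 0.001]
contact_force: [-10.6, 0.3, 21.7]
opening: 0.0005
```

Call:
{"fn": "step_arm", "kwargs": {
  "moves": [
    [[0,0,0.8,0],[0,0,0.6,0],[-1.2,1.2,0,0],[-1.2,1.2,0,0],[0,0,0,0],[0,0,-0.2,0],[0,0,-0.2,0],[0,0,-0.1,0],[0,0,-0.1,0],[0,0,0,0]]
  ]
}}

```text
t: 13.32
tool_pos: [0.5553, 0.046, 0.1098]
tool_rot: [-2.227, -2.215, 0.001]
contact_force: [-0.1, 0.5, -0.1]
opening: 0.0004
```

Call:
{"fn": "step_arm", "kwargs": {
  "moves": [
    [[0,0,-0.1,0],[0,0,0,0]]
  ]
}}

```text
t: 13.48
tool_pos: [0.5553, 0.0462, 0.1091]
tool_rot: [-2.227, -2.216, 0.0]
contact_force: [0.6, -0.5, 0.7]
opening: 0.0003
```

Call:
{"fn": "step_arm", "kwargs": {
  "moves": [
    [[0,0,-0.1,0],[0,0,0,0]]
  ]
}}

```text
t: 13.65
tool_pos: [0.5552, 0.0464, 0.1082]
tool_rot: [-2.227, -2.216, 0.0]
contact_force: [0.4, -0.1, 0.9]
opening: -0.0
```

Call:
{"fn": "step_arm", "kwargs": {
  "moves": [
    [[0,0,-0.1,0],[0,0,0,0]]
  ]
}}

```text
t: 13.82
tool_pos: [0.5553, 0.0464, 0.1072]
tool_rot: [2.227, 2.216, -0.0]
contact_force: [0.1, -0.1, 0.2]
opening: 0.0001
```

+y side is now at 107 mm. I'll press it firmly, then touch the −y side.

Call:
{"fn": "step_arm", "kwargs": {
  "moves": [
    [[0,0,-0.1,0],[0,0,-0.1,0],[0,0,-0.1,0],[0,0,0,0]]
  ]
}}

```text
t: 14.15
tool_pos: [0.5555, 0.0464, 0.107]
tool_rot: [-2.226, -2.216, 0.001]
contact_force: [-7.0, 0.4, 12.7]
opening: -0.0001
```

Call:
{"fn": "step_arm", "kwargs": {
  "moves": [
    [[0,0,0.8,0],[0,0,0.5,0],[0,-1.2,0,0],[0,-1.2,0,0],[0,-1.2,0,0],[0,-1.2,0,0],[0,0,-0.2,0],[0,0,-0.3,0],[0,0,-0.1,0],[0,0,0,0]]
  ]
}}

```text
t: 14.98
tool_pos: [0.5547, -0.0013, 0.1104]
tool_rot: [-2.226, -2.215, 0.001]
contact_force: [0.6, 0.0, -0.7]
opening: 0.0001
```

Call:
{"fn": "step_arm", "kwargs": {
  "moves": [
    [[0,0,-0.1,0],[0,0,-0.1,0],[0,0,0,0]]
  ]
}}

```text
t: 15.23
tool_pos: [0.5551, -0.0012, 0.1091]
tool_rot: [-2.226, -2.216, 0.0]
contact_force: [0.2, 1.0, -0.0]
opening: -0.0
```

Call:
{"fn": "step_arm", "kwargs": {
  "moves": [
    [[0,0,-0.1,0],[0,0,-0.1,0],[0,0,-0.1,0],[0,0,-0.1,0],[0,0,0,0]]
  ]
}}

```text
t: 15.65
tool_pos: [0.5555, -0.0015, 0.107]
tool_rot: [-2.226, -2.216, 0.0]
contact_force: [-4.3, 0.1, 9.0]
opening: 0.0001
```

Call:
{"fn": "step_arm", "kwargs": {
  "moves": [
    [[0,0,0.8,0],[0,0,0.4,0],[-0.8,-1.7,0,0],[-0.8,-1.7,0,0],[-0.8,-1.7,0,0],[0,-1.7,0,0],[0,0,0,0],[0,0,-0.3,0],[0,0,-0.3,0],[0,0,0,0]]
  ]
}}

```text
t: 16.48
tool_pos: [0.5308, -0.0687, 0.1104]
tool_rot: [-2.225, -2.216, 0.001]
contact_force: [0.3, -0.4, -0.1]
opening: 0.0
```

Call:
{"fn": "step_arm", "kwargs": {
  "moves": [
    [[0,0,-0.1,0],[0,0,-0.1,0],[0,0,0,0]]
  ]
}}

```text
t: 16.73
tool_pos: [0.5312, -0.0691, 0.109]
tool_rot: [-2.226, -2.217, 0.0]
contact_force: [-0.4, -0.6, 0.0]
opening: 0.0002
```

Call:
{"fn": "step_arm", "kwargs": {
  "moves": [
    [[0,0,-0.1,0],[0,0,-0.1,0],[0,0,-0.1,0],[0,0,-0.1,0],[0,0,0,0]]
  ]
}}

```text
t: 17.15
tool_pos: [0.5314, -0.0695, 0.107]
tool_rot: [-2.226, -2.216, 0.0]
contact_force: [-4.1, 2.2, 8.9]
opening: 0.0001
```

Call:
{"fn": "step_arm", "kwargs": {
  "moves": [
    [[0,0,-0.1,0],[0,0,0,0]]
  ]
}}

```text
t: 17.32
tool_pos: [0.5315, -0.0695, 0.107]
tool_rot: [-2.226, -2.216, 0.0]
contact_force: [-7.0, 2.1, 13.7]
opening: -0.0001
```

Call:
{"fn": "step_arm", "kwargs": {
  "moves": [
    [[0,0,0.8,0],[0,0,0.5,0],[1.2,0,0,0],[1.2,0,0,0],[1.2,0,0,0],[1.0,0,0,0],[0,0,-0.3,0],[0,0,-0.3,0],[0,0,-0.1,0],[0,0,0,0]]
  ]
}}

```text
t: 18.15
tool_pos: [0.5762, -0.0694, 0.1093]
tool_rot: [-2.226, -2.215, 0.002]
contact_force: [-0.0, 0.1, 0.4]
opening: 0.0001
```

Call:
{"fn": "step_arm", "kwargs": {
  "moves": [
    [[0,0,-0.1,0],[0,0,0,0]]
  ]
}}

```text
t: 18.32
tool_pos: [0.5768, -0.0695, 0.1091]
tool_rot: [-2.227, -2.216, 0.0]
contact_force: [-0.7, -0.3, -0.9]
opening: -0.0006
```

Call:
{"fn": "step_arm", "kwargs": {
  "moves": [
    [[0,0,-0.1,0],[0,0,-0.1,0],[0,0,-0.1,0],[0,0,-0.1,0],[0,0,0,0]]
  ]
}}

```text
t: 18.73
tool_pos: [0.5773, -0.0696, 0.107]
tool_rot: [-2.227, -2.216, 0.001]
contact_force: [-5.6, 0.2, 8.2]
opening: -0.0001
```

Lid 4 is level on both sides. I'll retreat up and take a last look.

Call:
{"fn": "step_arm", "kwargs": {
  "moves": [
    [[0,0,1,0],[0,0,1.5,0],[0,0,1.5,0],[0,0,1.5,0],[0,0,1.5,0],[-1,0.5,1.5,0],[-1,0.5,1.5,0],[-1,0.5,1.5,0],[-1,0,1,0],[0,0,0,0]]
  ]
}}

```text
t: 19.57
tool_pos: [0.5377, -0.0547, 0.2338]
tool_rot: [2.223, 2.213, 0.004]
contact_force: [-0.3, -0.8, -0.3]
opening: -0.0002
```

Call:
{"fn": "step_arm", "kwargs": {
  "moves": [
    [[-1.5,-1.5,0,0],[-1.5,-1.5,0,0],[-1.5,-1.5,0,0],[-1,-1.5,0,0],[0,-1.5,0,0],[0,-1.5,0,0],[0,-1.5,0,0],[0,-1.5,0,0],[0,0,0,0],[0,0,0,0]]
  ]
}}

```text
t: 20.4
tool_pos: [0.4822, -0.175, 0.2296]
tool_rot: [-2.228, -2.214, -0.0]
contact_force: [0.2, -0.5, -0.3]
opening: 0.0001
```

Run:
```python
from h import *
print(readout.get_obs()["tool_pos"])
b=viewer.get_image("side")[110:310,160:360];a=viewer.get_image("top")[90:300,130:400]
for th,z in(("pills_center",.039),("cover_center",.009),("tumbler_center",.044)):
    for r in nets.pinpoint("top",th)[:1]:print(th,np.round(at_z(viewer.calibration("top"),r["at"],z),3))
o=np.zeros((420,810,3),np.uint8)
o[:,:400]=cv2.resize(b,(400,420));o[:,400:]=cv2.resize(a,(410,420));cv2.imwrite("pics/end.png",o[:,:800])
```

```text
[ 0.4822422  -0.17496725  0.22964189]
pills_center [0.677 0.188 0.039]
cover_center [ 0.691 -0.031  0.009]
tumbler_center [ 0.442 -0.032  0.044]
```

View pics/end.png

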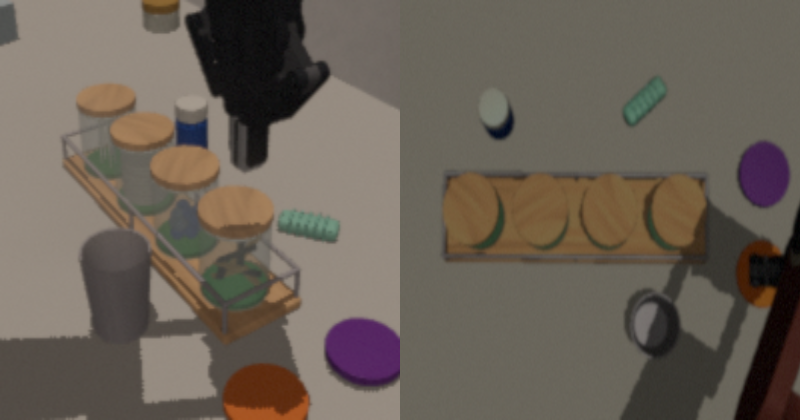

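The final picture shows all four lids flat on their jars. The bottle, cover and tumbler look where they were, and the arm is clear.

```bash
python3 -c "
from station import ctrl;print(ctrl.finish_job())"
```

```text
the job is handed in; nothing more can be done
None
```

All four lids now lie level at about 107 mm, and the job is handed in. It took about 20 s.

- **Pressing the row:** I went from the robot's left to its right with the fingers shut. Lids 1, 2 and 4 each got presses on two opposite edges at 8–14 N, and both edges of each were at 107.0 mm.
- **The loose lid:** It was lid 3. Its near edge touched at about 108 mm and its far (+x) edge at about 110.5 mm. Pressing the far edge made it give at about 6 N, and I took it to about 22 N, slightly over the 10–20 N suggested.
- **Check on lid 3:** Its +y and −y edges both read 107.0 mm when pressed afterwards. I did not press its near edge again after the lid went down.
- **Other items:** The arm touched only the lids. The last pictures show the pill bottle, toothbrush cover and tumbler in place. The network's positions for them differ from the first reading by up to about 12 mm; I take that as detection noise, and did not measure it further.

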